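# Snap the cover onto the tea scale

## Robot

A 6-joint arm with a two-finger parallel gripper is mounted at the origin on the work surface. World frame = base frame: x ahead of the robot, y to its left, z up, the work surface at z = 0. Lengths are in mm, angles in degrees, forces in N, time in s.
With the tool pointing down it reaches from about 425 to 925 mm from the base axis. Payload 12.5 kg.
Tool frame: the origin (TCP) lies midway between the tips of the shut fingers; the grasp point (between the pads) lies manip.grip_point_offset behind it (manip.grip_point_offset is the distance from the TCP to the grasp point, in mm); z points along the fingers, y is the line along which they close (so a half turn about z gives the same grasp; the last joint's range is limited). The gripper opens to 85 mm and grips with 20 to 120 N. Pads are 22 mm wide; open, the fingers measure 114 mm over their backs; the gripper's body (76 mm by 85 mm) begins 54 mm behind the grasp point. The pads swing forward as they close: fully open they stand 13 mm farther back than shut.
Start: joints at [70.439, 28.126, 89.318, -0, 62.55, -6.05], TCP at [145.994, 607.726, 231.327] pointing down, gripper open.
Joint ranges: [-177.58, 177.58], [-47.91, 125.51], [2.72, 160], [-65.01, 245.01], [3.68, 167.84], [-153.87, 153.87]. Speed limits (degrees/s): [127.2, 127.2, 159.86, 180, 180, 180].

## Interface

Orientations are given as a 3x3 rotation matrix whose columns are the frame's x, y, z axes.
In Python, from cell import manip gives the robot as it stands.
- The arm moves only by the tool drive_tool, never from a script. Its argument "series" is a list of rows, each an object of numbers: "tx", "ty", "tz": the shift along the tool's x, y, z scaled (see below); "wx", "wy", "wz": the turn, a rotation vector about the tool's x, y, z scaled (see below); "jaw": the opening, from -1 (shut) to 1 (fully open). A call has 1 to 5 rows; each row is the pose to reach, as a shift and turn from the pose commanded when the call began, along the tool's axes at that moment; what a row does not reach only later rows make up. The controller multiplies each number of a shift by 0.25 m and each number of a turn by 120 degrees. A row lasts 1/8 s, in which the tool goes at most 62.5 mm and 10.7 degrees, less where a joint would pass 70% of its speed; a pose out of reach is approached as far as the arm can. A call with a number of a shift or a turn outside -1 to 1 is refused whole. A call with a gripper value outside its range is refused whole. The fingers move at their own pace and stop on an object; "squeeze" is the grip in N (left out, the last holds). Time passes only in rows, so rows that repeat a pose let the fingers close. It gives the time, the measured TCP pose, the force, the opening and the grip force at its end, in the units of the state.
- manip.observe(): the state, without advancing time (a new reading comes with each control period).
- manip.read_camera(name): name is "scene" or "top"; returns a dict with "frame" (420x560x3 uint8, red, green, blue), "vertical_fov" (degrees; the focal length in pixels is half the picture's height over the tangent of half this angle, whatever the lens; pixels are square), "cx", "cy" (the principal point, pixels), "rvec" (rotation vector, rad) and "tvec" (3), from world to camera coordinates, as OpenCV has them. Camera axes: x right, y down, z forward; pixel columns grow to the right and rows downward; lengths in mm; the calibration is good to about 2 mm. A picture is of the moment at which its call begins. There is no depth.
- manip.hand_in(): hands the job in; it is judged then, once.
The state is a dict: "clock": time; "joint_pos": joint angles; "qd": joint speeds; "joint_efforts": joint torques, N m; "position": TCP position; "orientation": TCP orientation; "ft_force": force on the tool from outside, world axes, zero at the start; "torque": the same for the moment, N m; "opening": finger opening in mm; "grasp_force": force on a finger pad.
Only numpy, scipy, OpenCV 4.12 (cv2) and the standard library are available. Lean on these libraries where they do the work, as an engineer would, in place of code of your own. Each camera call takes 0.05 s, during which the arm holds its last target. There are 200 camera calls.

## Task

Put the yellow cover with the two slots on the black kitchen scale, so that the two orange hooks come up through its slots, and push it straight down until both sides have clicked and it lies flat and fully home, then let go. Press it on while holding or touching it, rather than dropping it on. The blue lid without slots belongs to a tin and does not fit.

Things in the scene. Friction and masses are not known exactly. Their poses are not given: they have to be found in the camera images.
- cover_center (a point): Centre of the black upright grip bar (16 mm in x, 44 in y, 48 high) on the yellow cover: a loose 150 g shallow upturned tray, 90 mm in x, 140 in y, its top 17 mm above its rim. This point is 41 mm above the rim. Two slots through the top, each 44 mm long in x, from 31 to 57 mm out in +y and -y. Same after half a turn. The blue tin lid (same shape, no slots) may lie left or right.
- scale: Black kitchen scale, fixed; steel weighing plate, display at -x. Origin on the table, midway between the hooks; z up. Flat top 22 mm high, reaching 80 mm either way in y, 55 to +x, 90 to -x. Home, the cover's rim rests on this top: its grip centre is 63 mm over the table above the origin, its y along the scale's y, with some mm of play. Clicking on takes about 7 to 15 N in all.
- hook_left (a joint): Bend of the orange spring hook at +y of the scale, rad: 0 at rest or clicked, about 0.2 while the cover bends it to the middle. 20 mm wide in x, shank 52 mm from the origin. Its slope runs from the tip (72 mm over the table, 48 mm out) out and down to the nose (62 mm out, underside 42 mm high). The slot's outer edge rides down it and is caught below; up to 7 mm off is centred.
- hook_right (a joint): The same for the orange spring hook at -y of the scale: 0 at rest or clicked, growing as it is bent to the middle.
Things that resemble listed ones, but are neither listed nor needed, are in the scene too. Leave any pink or turquoise look-alike of the part that bears cover_center alone.

How it is judged:
By the outcome, as a careful person would: the job done as asked, in the order asked, and still so for the second after the job is handed in, with the robot touching nothing.
It also fails if it takes over 42 s, if anything falls off the work surface, if the arm or the gripper's body presses on something with over 40 N, if the wrist force passes 120 N, or if a joint passes its speed limit or range.

## Working session

There is one attempt and no reset: what is moved stays moved. The work goes in short steps, Python scripts to look and compute and a tool call to move; the robot and the scene stay as the last step left them, time stands still between calls to the robot, and variables do not carry over. Pictures are saved under pics/ and viewed, at most 10 in all, crops included, and the job is handed in when it is done.

Besides the shell and the picture viewer there is one more tool, called after "Emit:" by a JSON object that holds its "op" and its "data", one argument or row to a line. drive_tool: Moves the arm, as the interface text tells. Its arguments: {"type":"object","properties":{"series":{"type":"array","items":{"type":"object","properties":{"tx":{"type":"number"},"ty":{"type":"number"},"tz":{"type":"number"},"wx":{"type":"number"},"wy":{"type":"number"},"wz":{"type":"number"},"jaw":{"type":"number"}}}},"squeeze":{"type":"number"}},"required":["series"]}

```bash
mkdir -p pics; cat > h.py <<'E'
import numpy as np,cv2
from cell import manip
def cam(n):
    c=manip.read_camera(n);f=c["frame"];F=f.shape[0]/2/np.tan(np.radians(c["vertical_fov"])/2)
    c["K"]=np.array([[F,0,c["cx"]],[0,F,c["cy"]],[0,0,1.]]);c["R"]=cv2.Rodrigues(np.array(c["rvec"],float))[0];c["t"]=np.array(c["tvec"],float).ravel();c["bgr"]=np.ascontiguousarray(f[:,:,::-1]);return c
def ray(c,u,v,z):
    d=c["R"].T@np.linalg.solve(c["K"],[u,v,1.]);o=-c["R"].T@c["t"];return o+d*(z-o[2])/d[2]
def proj(c,p):
    q=c["K"]@(c["R"]@np.array(p,float)+c["t"]);return q[:2]/q[2]
E
python3 - <<'E'
from h import *
a=cam("scene");b=cam("top")
cv2.imwrite("pics/s0.png",a["bgr"]);cv2.imwrite("pics/t0.png",b["bgr"])
for c in(a,b):print(-c["R"].T@c["t"],c["K"][0,0])
s=manip.observe();print(s["clock"],s["orientation"],s["position"],s["opening"],manip.grip_point_offset)
E
```

```text
[1273.85400361 -121.75091728  761.94752248] 441.77975212190023
[ 222.18580429    3.3821297  1126.00911288] 477.9889286431653
0.1 [[-9.72318692e-01  2.33658372e-01 -3.55223392e-04]
 [ 2.33658611e-01  9.72318219e-01 -9.67109914e-04]
 [ 1.19416848e-04 -1.02334005e-03 -9.99999469e-01]] [145.92671807 607.51543552 230.77863109] 85.32491070351587 18.700000000000003
```

View pics/s0.png

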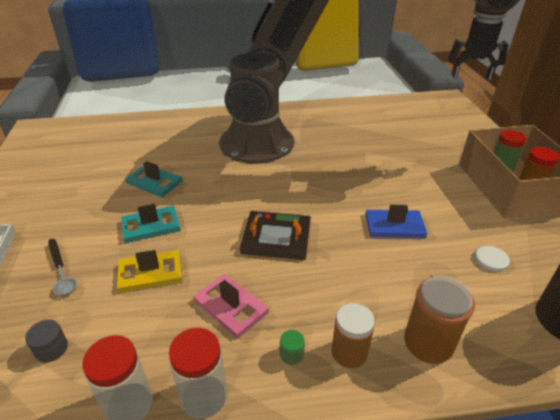

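View pics/t0.png

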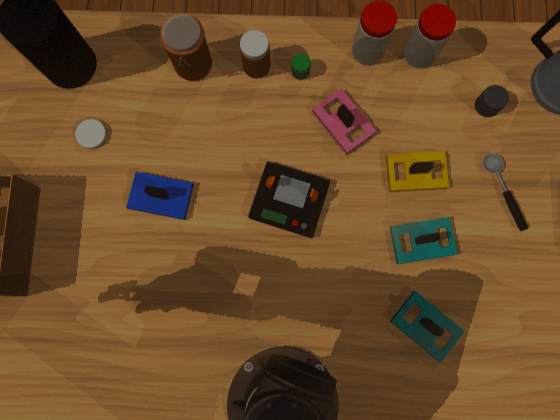

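Scene picture: the yellow slotted cover is at about (150,270), the blue lid without slots at (396,222), the pink look-alike at (230,303), the turquoise ones at (150,222) and (153,180), and the scale with its orange hooks at (276,235). In the top view they are: yellow (418,171), blue (160,195), pink (345,121), turquoise (425,240) and (428,327), scale (290,200). The yellow one fits because it is yellow, has two slots and carries a black bar. Next I confirm it in a crop and measure it.

```bash
python3 - <<'E'
from h import *
b=cam("top");a=cam("scene");im=b["bgr"]
h=cv2.cvtColor(im,cv2.COLOR_BGR2HSV)
def comps(m,amin):
    n,l,s,c=cv2.connectedComponentsWithStats(m);return [(l==i,s[i],c[i]) for i in range(1,n) if s[i][4]>amin]
box=np.zeros(h.shape[:2],np.uint8);box[140:205,370:465]=255
y=cv2.inRange(h,(20,150,70),(34,255,255))&box
k=max(comps(y,200),key=lambda t:t[1][4])
r=cv2.minAreaRect(np.argwhere(k[0])[:,::-1].astype(np.float32));print("yellow",r)
p=np.array([ray(b,*q,10) for q in cv2.boxPoints(r)]);print(p.round(1),p.mean(0).round(1))
# corners: top plane
box[:]=0;box[150:245,240:340]=255
o=cv2.inRange(h,(5,170,100),(17,255,255))&box
for q in comps(o,15):print("hook",q[1],q[2],ray(b,*q[2],62).round(1))
# scale outline
d=cv2.inRange(h,(0,0,0),(180,255,45))&box
k=max(comps(cv2.morphologyEx(d,cv2.MORPH_CLOSE,np.ones((25,25),np.uint8)),200),key=lambda t:t[1][4])
r=cv2.minAreaRect(np.argwhere(k[0])[:,::-1].astype(np.float32));p=np.array([ray(b,*q,20) for q in cv2.boxPoints(r)]);print("scale",r,p.round(1),p.mean(0).round(1))
c1=cv2.resize(im[140:205,370:465],None,fx=6,fy=6,interpolation=2)[:,:400+170]
c2=cv2.resize(im[150:245,240:340],None,fx=4,fy=4,interpolation=2)
c3=cv2.resize(a["bgr"][240:300,105:195],None,fx=4,fy=4,interpolation=2)
c4=cv2.resize(a["bgr"][200:265,230:320],None,fx=4,fy=4,interpolation=2)
C=np.zeros((600,780,3),np.uint8);c1=cv2.resize(im[140:205,370:465],(380,260));c2=cv2.resize(im[150:245,240:340],(380,361))[:330]
C[:260,:380]=c1;C[265:595,:380]=c2;C[:240,390:750]=c3;C[265:525,390:750]=c4
cv2.imwrite("pics/c1.png",C)
E
```

```text
yellow ((417.0064697265625, 170.6138916015625), (37.96664047241211, 60.92918014526367), 86.72950744628906)
[[ 582.9 -233.8   10. ]
 [ 595.9 -381.8   10. ]
 [ 501.3 -384.1   10. ]
 [ 488.6 -238.2   10. ]] [ 542.2 -309.5   10. ]
hook [266 176   9  11  53] [269.8490566  180.66037736] [493.6  42.8  62. ]
hook [310 189   4   8  17] [311.41176471 192.58823529] [468.3 -52.9  62. ]
scale ((288.89459228515625, 198.8324432373047), (67.49337768554688, 60.332523345947266), 17.592426300048828) [[414.1  93.6  20. ]
 [555.3  55.6  20. ]
 [509.3 -99.3  20. ]
 [370.  -58.3  20. ]] [462.2  -2.1  20. ]
```

View pics/c1.png

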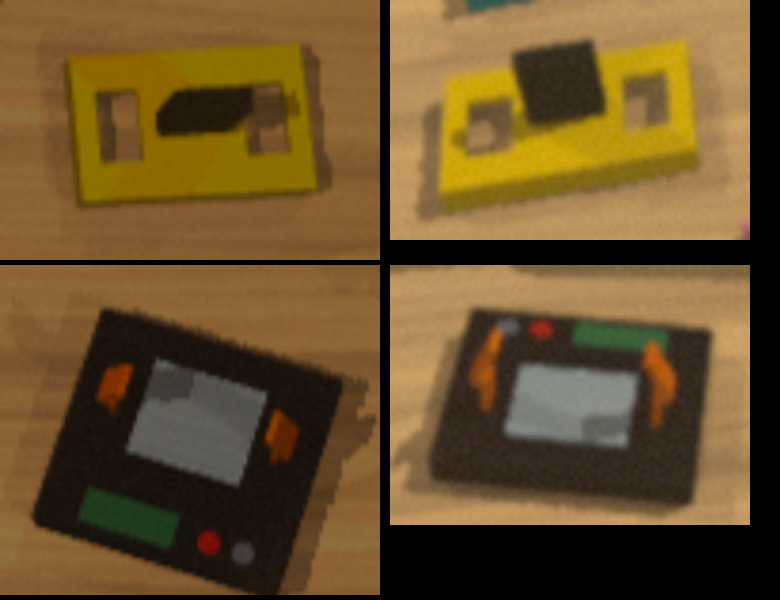

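The crop shows that the yellow cover has two see-through slots and a black bar, so it is the right one. The scale's display faces the robot, and its hooks sit at top-view pixels (270,181) and (311,193). I'll refine both poses.

```bash
cat > fit.py <<'E'
from h import *
from scipy.optimize import least_squares
def rectfit(c,mask,ztop,zbot,hx,hy,x0,off=0):
    # contour points on far edges are at ztop, near edges at zbot; robust distance to rectangle border
    k=max(cv2.findContours(mask,cv2.RETR_EXTERNAL,cv2.CHAIN_APPROX_NONE)[0],key=cv2.contourArea)
    k=cv2.convexHull(k)[:,0].astype(float);q=[]
    for u,v in zip(k,np.roll(k,-1,0)):
        n=max(1,int(np.hypot(*(v-u))));q+=[u+(v-u)*i/n for i in range(n)]
    q=np.array(q);cen=q.mean(0);q=q+0.5*(q-cen)/np.linalg.norm(q-cen,axis=1)[:,None]
    T=np.array([ray(c,*p,ztop)[:2] for p in q]);B=np.array([ray(c,*p,zbot)[:2] for p in q]);o=(-c["R"].T@c["t"])[:2]
    def f(x):
        th=x[2];R=np.array([[np.cos(th),-np.sin(th)],[np.sin(th),np.cos(th)]]);e=(o-x[:2])@R
        def d(P):
            l=(P-x[:2])@R;a=np.abs(l)-[hx,hy];i=np.argmax(a,1);s=np.sign(l[np.arange(len(l)),i])
            return a.max(1),s*e[i]>np.array([hx,hy])[i]
        dt,nt=d(T);db,nb=d(B);return np.where(nt,db,dt)
    r=least_squares(f,x0,loss="soft_l1",f_scale=2,diff_step=1e-4,x_scale=[1,1,.01]);return r.x[:2],np.degrees(r.x[2]),np.sqrt(np.mean(f(r.x)**2))
E
python3 - <<'E'
from fit import *
b=cam("top");a=cam("scene")
for nm,c,yb,sb in(("top",b,(140,205,370,465),(150,250,240,340)),("scene",a,(240,300,105,195),(200,265,230,320))):
    h=cv2.cvtColor(c["bgr"],cv2.COLOR_BGR2HSV)
    m=np.zeros(h.shape[:2],np.uint8);s=np.s_[yb[0]:yb[1],yb[2]:yb[3]]
    m[s]=cv2.inRange(h,(20,150,60),(34,255,255))[s];m=cv2.morphologyEx(m,cv2.MORPH_OPEN,np.ones((3,3),np.uint8))
    print(nm,"cover",rectfit(c,m,17,0,45,70,[542,-309,.06]))
    m[:]=0;s=np.s_[sb[0]:sb[1],sb[2]:sb[3]];m[s]=cv2.inRange(h,(0,0,0),(180,255,50))[s]
    m=cv2.morphologyEx(m,cv2.MORPH_OPEN,np.ones((3,3),np.uint8))
    n,l,st,_=cv2.connectedComponentsWithStats(m);m=(l==1+st[1:,4].argmax()).astype(np.uint8)
    p,t,e=rectfit(c,m,22,0,72.5,80,[462,-2,-.28]);t_=np.radians(t);print(nm,"scale",p,t,e,"origin",p+17.5*np.array([np.cos(t_),np.sin(t_)]))
    m[:]=0;m[s]=cv2.inRange(h,(4,140,70),(18,255,255))[s]
    n,l,st,ce=cv2.connectedComponentsWithStats(m)
    print([(st[i][4],ce[i].round(1),ray(c,*ce[i],57)[:2].round(1)) for i in range(1,n) if st[i][4]>12])
    for z in(0,10):pass
E
```

```text
top cover (array([ 542.07296374, -309.21184716]), np.float64(4.414334739159999), np.float64(1.0554279241356068))
top scale [463.23926365  -2.96533795] -16.0018367340045 0.6637248276627 origin [480.06118869  -7.78953094]
[(np.int32(5807), array([289.7, 199.8]), array([451.2,  -3.8])), (np.int32(73), array([269.7, 181. ]), array([494.1,  43.3])), (np.int32(77), array([313.4, 194.5]), array([465. , -57.8]))]
scene cover (array([ 541.58020337, -309.61595001]), np.float64(4.6195752670536), np.float64(3.0128661728569113))
scene scale [495.89022517  37.81129007] -5.809314988080077 4.638050737905696 origin [513.30034982  36.03997435]
[(np.int32(26), array([267.2, 215.5]), array([444.8, -21.6])), (np.int32(119), array([253.6, 225.9]), array([478.5, -59. ])), (np.int32(125), array([296.9, 229. ]), array([504.5,  42.1]))]
```

Emit:
{"op": "drive_tool", "data": {
  "series": [
    {"tx": -0.25, "ty": 0, "wz": 0.08},
    {"tx": -0.5, "ty": -0.05, "wz": 0.16},
    {"tx": -0.75, "ty": -0.1, "wz": 0.24},
    {"tx": -0.98, "ty": -0.2, "wz": 0.32},
    {"tx": -1.0, "ty": -0.4, "wz": 0.4, "jaw": 0.3}
  ],
  "squeeze": 80
}}

```text
validation failed for argument at $.se...
```

Emit:
{"op": "drive_tool", "data": {
  "series": [
    {"tx": -0.25, "ty": 0, "tz": 0, "wx": 0, "wy": 0, "wz": 0.08, "jaw": 1},
    {"tx": -0.5, "ty": -0.05, "tz": 0, "wx": 0, "wy": 0, "wz": 0.16, "jaw": 1},
    {"tx": -0.75, "ty": -0.1, "tz": 0, "wx": 0, "wy": 0, "wz": 0.24, "jaw": 1},
    {"tx": -0.95, "ty": -0.25, "tz": 0, "wx": 0, "wy": 0, "wz": 0.32, "jaw": 0.5},
    {"tx": -1, "ty": -0.45, "tz": 0, "wx": 0, "wy": 0, "wz": 0.4, "jaw": 0.3}
  ],
  "squeeze": 80
}}

```text
clock: 0.92
position: [365.1, 438.2, 230.7]
orientation: [[-0.47, 0.882, 0.0], [0.882, 0.47, -0.0], [-0.0, 0.0, -1.0]]
ft_force: [0.9, -0.4, 0.1]
opening: 55.3
grasp_force: 0.0
```

Emit:
{"op": "drive_tool", "data": {
  "series": [
    {"tx": -0.24, "ty": 0.08, "tz": 0, "wx": 0, "wy": 0, "wz": 0.05, "jaw": 0},
    {"tx": -0.47, "ty": 0.16, "tz": 0, "wx": 0, "wy": 0, "wz": 0.1, "jaw": 0},
    {"tx": -0.7, "ty": 0.24, "tz": 0, "wx": 0, "wy": 0, "wz": 0.15, "jaw": 0},
    {"tx": -0.92, "ty": 0.32, "tz": 0, "wx": 0, "wy": 0, "wz": 0.2, "jaw": 0},
    {"tx": -1, "ty": 0.36, "tz": 0, "wx": 0, "wy": 0, "wz": 0.2, "jaw": 0}
  ]
}}

```text
clock: 1.55
position: [563.0, 260.9, 231.1]
orientation: [[-0.075, 0.997, 0.0], [0.997, 0.075, -0.0], [-0.0, 0.0, -1.0]]
ft_force: [-0.6, -0.4, 0.2]
opening: 42.8
grasp_force: 0.0
```

Emit:
{"op": "drive_tool", "data": {
  "series": [
    {"tx": -0.24, "ty": 0, "tz": 0, "wx": 0, "wy": 0, "wz": 0, "jaw": 0},
    {"tx": -0.48, "ty": 0, "tz": 0, "wx": 0, "wy": 0, "wz": 0, "jaw": 0},
    {"tx": -0.72, "ty": 0, "tz": 0, "wx": 0, "wy": 0, "wz": 0, "jaw": 0},
    {"tx": -0.96, "ty": 0, "tz": 0, "wx": 0, "wy": 0, "wz": 0, "jaw": 0},
    {"tx": -1, "ty": 0, "tz": 0, "wx": 0, "wy": 0, "wz": 0, "jaw": 0}
  ]
}}

```text
clock: 2.17
position: [580.7, 11.5, 231.3]
orientation: [[-0.077, 0.997, -0.0], [0.997, 0.077, -0.0], [-0.0, -0.0, -1.0]]
ft_force: [-0.7, 0.1, 0.8]
opening: 42.3
grasp_force: 0.0
```

Emit:
{"op": "drive_tool", "data": {
  "series": [
    {"tx": -0.24, "ty": 0, "tz": 0, "wx": 0, "wy": 0, "wz": 0, "jaw": 0},
    {"tx": -0.48, "ty": 0, "tz": 0, "wx": 0, "wy": 0, "wz": 0, "jaw": 0},
    {"tx": -0.72, "ty": 0, "tz": 0, "wx": 0, "wy": 0, "wz": 0, "jaw": 0},
    {"tx": -0.9, "ty": 0, "tz": 0, "wx": 0, "wy": 0, "wz": 0, "jaw": 0},
    {"tx": -0.9, "ty": 0, "tz": 0, "wx": 0, "wy": 0, "wz": 0, "jaw": 0}
  ]
}}

```text
clock: 2.8
position: [598.6, -211.7, 230.8]
orientation: [[-0.077, 0.997, -0.0], [0.997, 0.077, 0.0], [0.0, -0.0, -1.0]]
ft_force: [0.3, 0.5, 0.1]
opening: 42.6
grasp_force: 0.0
```

Emit:
{"op": "drive_tool", "data": {
  "series": [
    {"tx": -0.22, "ty": -0.15, "tz": 0.05, "wx": 0, "wy": 0, "wz": 0, "jaw": 0},
    {"tx": -0.37, "ty": -0.256, "tz": 0.2, "wx": 0, "wy": 0, "wz": 0, "jaw": 0},
    {"tx": -0.372, "ty": -0.256, "tz": 0.4, "wx": 0, "wy": 0, "wz": 0, "jaw": 0},
    {"tx": -0.372, "ty": -0.256, "tz": 0.52, "wx": 0, "wy": 0, "wz": 0, "jaw": 0},
    {"tx": -0.372, "ty": -0.256, "tz": 0.52, "wx": 0, "wy": 0, "wz": 0, "jaw": 0}
  ]
}}

```text
clock: 3.42
position: [541.6, -305.8, 99.5]
orientation: [[-0.08, 0.997, -0.003], [0.997, 0.08, 0.003], [0.003, -0.003, -1.0]]
ft_force: [-0.8, 0.2, 0.2]
opening: 42.5
grasp_force: 0.0
```

```bash
python3 - <<'E'
from h import *
a=cam("scene");b=cam("top")
C=np.hstack([cv2.resize(a["bgr"][170:310,60:220],None,fx=2.4,fy=2.4),cv2.resize(b["bgr"][100:240,340:500],None,fx=2.4,fy=2.4)])
cv2.imwrite("pics/g1.png",C);print(manip.observe()["position"],manip.observe()["ft_force"])
E
```

```text
[ 542.74924299 -307.03682134  102.30638444] [0.39689145 0.01815234 0.8558517 ]
```

View pics/g1.png

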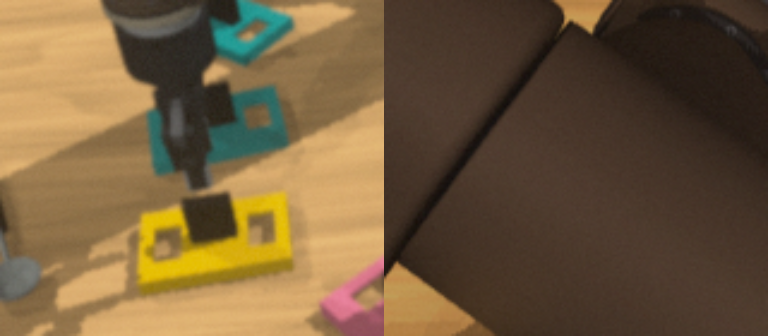

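The fingers are lined up above the yellow cover's bar, at about (208,215) in the left half of the crop. Going down.

Emit:
{"op": "drive_tool", "data": {
  "series": [
    {"tx": 0, "ty": 0, "tz": 0.1, "wx": 0, "wy": 0, "wz": 0, "jaw": 0},
    {"tx": 0, "ty": 0, "tz": 0.2, "wx": 0, "wy": 0, "wz": 0, "jaw": 0},
    {"tx": 0, "ty": 0, "tz": 0.27, "wx": 0, "wy": 0, "wz": 0, "jaw": 0},
    {"tx": 0, "ty": 0, "tz": 0.306, "wx": 0, "wy": 0, "wz": 0, "jaw": 0},
    {"tx": 0, "ty": 0, "tz": 0.306, "wx": 0, "wy": 0, "wz": 0, "jaw": -0.2}
  ]
}}

```text
clock: 4.15
position: [542.0, -308.0, 24.9]
orientation: [[-0.078, 0.997, 0.0], [0.997, 0.078, 0.0], [0.0, 0.0, -1.0]]
ft_force: [-0.1, -0.0, -0.1]
opening: 33.8
grasp_force: 0.0
```

Emit:
{"op": "drive_tool", "data": {
  "series": [
    {"tx": 0, "ty": 0, "tz": 0, "wx": 0, "wy": 0, "wz": 0, "jaw": -0.5},
    {"tx": 0, "ty": 0, "tz": 0, "wx": 0, "wy": 0, "wz": 0, "jaw": -0.8},
    {"tx": 0, "ty": 0, "tz": 0, "wx": 0, "wy": 0, "wz": 0, "jaw": -1},
    {"tx": 0, "ty": 0, "tz": 0, "wx": 0, "wy": 0, "wz": 0, "jaw": -1},
    {"tx": 0, "ty": 0, "tz": 0, "wx": 0, "wy": 0, "wz": 0, "jaw": -1}
  ],
  "squeeze": 80
}}

```text
clock: 4.78
position: [542.3, -308.4, 25.8]
orientation: [[-0.078, 0.997, 0.001], [0.997, 0.078, -0.001], [-0.001, 0.001, -1.0]]
ft_force: [0.2, 0.2, 7.2]
opening: 15.3
grasp_force: 78.8
```

Emit:
{"op": "drive_tool", "data": {
  "series": [
    {"tx": 0, "ty": 0, "tz": -0.08, "wx": 0, "wy": 0, "wz": 0, "jaw": -1},
    {"tx": 0, "ty": 0, "tz": -0.25, "wx": 0, "wy": 0, "wz": 0, "jaw": -1},
    {"tx": 0.1, "ty": -0.02, "tz": -0.42, "wx": 0, "wy": 0, "wz": 0.02, "jaw": -1},
    {"tx": 0.3, "ty": -0.05, "tz": -0.5, "wx": 0, "wy": 0, "wz": 0.06, "jaw": -1},
    {"tx": 0.5, "ty": -0.08, "tz": -0.5, "wx": 0, "wy": 0, "wz": 0.11, "jaw": -1}
  ]
}}

```text
clock: 5.4
position: [512.1, -184.2, 152.5]
orientation: [[0.155, 0.988, 0.004], [0.988, -0.155, -0.002], [-0.001, 0.004, -1.0]]
ft_force: [0.9, 1.3, -2.2]
opening: 15.0
grasp_force: 78.1
```

Emit:
{"op": "drive_tool", "data": {
  "series": [
    {"tx": 0.2, "ty": -0.06, "tz": 0, "wx": 0, "wy": 0, "wz": 0.02, "jaw": -1},
    {"tx": 0.4, "ty": -0.13, "tz": 0, "wx": 0, "wy": 0, "wz": 0.04, "jaw": -1},
    {"tx": 0.58, "ty": -0.2, "tz": 0, "wx": 0, "wy": 0, "wz": 0.06, "jaw": -1},
    {"tx": 0.68, "ty": -0.235, "tz": 0, "wx": 0, "wy": 0, "wz": 0.061, "jaw": -1},
    {"tx": 0.68, "ty": -0.235, "tz": 0.05, "wx": 0, "wy": 0, "wz": 0.061, "jaw": -1}
  ]
}}

```text
clock: 6.02
position: [479.8, -6.8, 138.6]
orientation: [[0.274, 0.962, 0.003], [0.962, -0.274, -0.0], [0.0, 0.003, -1.0]]
ft_force: [0.8, -0.5, -2.2]
opening: 15.3
grasp_force: 78.1
```

```bash
python3 - <<'E'
from fit import *
a=cam("scene");b=cam("top");s=manip.observe();print(s["position"],s["orientation"],s["ft_force"])
z=s["position"][2]+18.7-41
print("rim z",z)
h=cv2.cvtColor(a["bgr"],cv2.COLOR_BGR2HSV);m=cv2.inRange(h,(20,150,60),(34,255,255));m[:130]=0;m[:,:200]=0;m[:,360:]=0
m=cv2.morphologyEx(m,cv2.MORPH_OPEN,np.ones((3,3),np.uint8))
print(cv2.countNonZero(m))
print("cover",rectfit(a,m,z+17,z,45,70,[480,-7,-.28]))
C=np.hstack([cv2.resize(a["bgr"][130:290,190:350],None,fx=2.4,fy=2.4),cv2.resize(b["bgr"][120:280,210:370],None,fx=2.4,fy=2.4)])
cv2.imwrite("pics/p1.png",C)
E
```

```text
[479.4666341   -8.27817993 136.89624442] [[ 2.75593277e-01  9.61274002e-01 -7.99622979e-04]
 [ 9.61274327e-01 -2.75593280e-01  1.08617692e-04]
 [-1.15959357e-04 -7.98591347e-04 -9.99999674e-01]] [ 0.09415291 -1.09008295 -1.21859623]
rim z 114.59624442093693
1483
cover (array([479.80060886,  -7.38687293]), np.float64(-15.977390482146458), np.float64(3.6865893894676955))
```

View pics/p1.png

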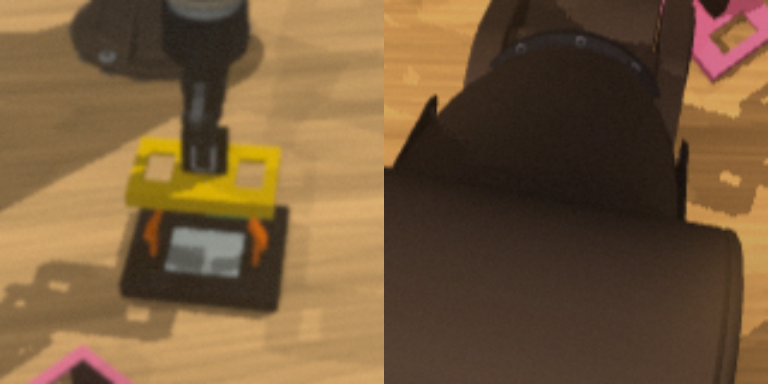

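The held cover sits over the scale, aligned with it: centre (479.8,-7.4), yaw -16, which matches the scale. Going down in steps.

Emit:
{"op": "drive_tool", "data": {
  "series": [
    {"tx": 0, "ty": 0, "tz": 0.06, "wx": 0, "wy": 0, "wz": 0, "jaw": -1},
    {"tx": 0, "ty": 0, "tz": 0.12, "wx": 0, "wy": 0, "wz": 0, "jaw": -1},
    {"tx": 0, "ty": 0, "tz": 0.18, "wx": 0, "wy": 0, "wz": 0, "jaw": -1},
    {"tx": 0, "ty": 0, "tz": 0.22, "wx": 0, "wy": 0, "wz": 0, "jaw": -1},
    {"tx": 0, "ty": 0, "tz": 0.22, "wx": 0, "wy": 0, "wz": 0, "jaw": -1}
  ]
}}

```text
clock: 6.75
position: [479.7, -8.7, 81.9]
orientation: [[0.277, 0.961, -0.001], [0.961, -0.277, 0.0], [-0.0, -0.001, -1.0]]
ft_force: [-0.6, 0.2, -1.0]
opening: 15.0
grasp_force: 78.1
```

Emit:
{"op": "drive_tool", "data": {
  "series": [
    {"tx": 0, "ty": 0, "tz": 0.02, "wx": 0, "wy": 0, "wz": 0, "jaw": -1},
    {"tx": 0, "ty": 0, "tz": 0.04, "wx": 0, "wy": 0, "wz": 0, "jaw": -1},
    {"tx": 0, "ty": 0, "tz": 0.06, "wx": 0, "wy": 0, "wz": 0, "jaw": -1},
    {"tx": 0, "ty": 0, "tz": 0.06, "wx": 0, "wy": 0, "wz": 0, "jaw": -1}
  ]
}}

```text
clock: 7.25
position: [479.7, -8.0, 67.0]
orientation: [[0.276, 0.961, -0.0], [0.961, -0.276, 0.0], [0.0, -0.0, -1.0]]
ft_force: [0.0, 0.8, -1.2]
opening: 15.2
grasp_force: 78.1
```

Emit:
{"op": "drive_tool", "data": {
  "series": [
    {"tx": 0, "ty": 0, "tz": 0.01, "wx": 0, "wy": 0, "wz": 0, "jaw": -1},
    {"tx": 0, "ty": 0, "tz": 0.02, "wx": 0, "wy": 0, "wz": 0, "jaw": -1},
    {"tx": 0, "ty": 0, "tz": 0.03, "wx": 0, "wy": 0, "wz": 0, "jaw": -1},
    {"tx": 0, "ty": 0, "tz": 0.04, "wx": 0, "wy": 0, "wz": 0, "jaw": -1}
  ]
}}

```text
clock: 7.75
position: [479.9, -8.1, 57.2]
orientation: [[0.276, 0.961, 0.0], [0.961, -0.276, 0.0], [0.0, 0.0, -1.0]]
ft_force: [0.4, 1.3, 0.0]
opening: 15.4
grasp_force: 78.2
```

Emit:
{"op": "drive_tool", "data": {
  "series": [
    {"tx": 0, "ty": 0, "tz": 0.01, "wx": 0, "wy": 0, "wz": 0, "jaw": -1},
    {"tx": 0, "ty": 0, "tz": 0.02, "wx": 0, "wy": 0, "wz": 0, "jaw": -1},
    {"tx": 0, "ty": 0, "tz": 0.028, "wx": 0, "wy": 0, "wz": 0, "jaw": -1},
    {"tx": 0, "ty": 0, "tz": 0.028, "wx": 0, "wy": 0, "wz": 0, "jaw": -1}
  ]
}}

```text
clock: 8.25
position: [479.6, -8.2, 50.0]
orientation: [[0.276, 0.961, -0.001], [0.961, -0.276, 0.0], [-0.0, -0.001, -1.0]]
ft_force: [-0.7, -0.7, -1.9]
opening: 15.0
grasp_force: 78.1
```

Emit:
{"op": "drive_tool", "data": {
  "series": [
    {"tx": 0, "ty": 0, "tz": 0.005, "wx": 0, "wy": 0, "wz": 0, "jaw": -1},
    {"tx": 0, "ty": 0, "tz": 0.01, "wx": 0, "wy": 0, "wz": 0, "jaw": -1},
    {"tx": 0, "ty": 0, "tz": 0.01, "wx": 0, "wy": 0, "wz": 0, "jaw": -1}
  ]
}}

```text
clock: 8.62
position: [479.8, -8.1, 47.8]
orientation: [[0.276, 0.961, 0.0], [0.961, -0.276, 0.0], [0.0, 0.0, -1.0]]
ft_force: [0.2, -0.1, -1.3]
opening: 15.0
grasp_force: 78.2
```

```bash
python3 - <<'E'
from h import *
a=cam("scene");s=manip.observe();print(s["position"],s["ft_force"],s["torque"])
cv2.imwrite("pics/p2.png",cv2.resize(a["bgr"][180:280,215:335],None,fx=6,fy=6,interpolation=2))
E
```

```text
[479.77644039  -8.13769199  47.79417636] [ 0.48300372 -0.1792238  -1.64270061] [-0.05812874 -0.01016857 -0.00305237]
```

View pics/p2.png

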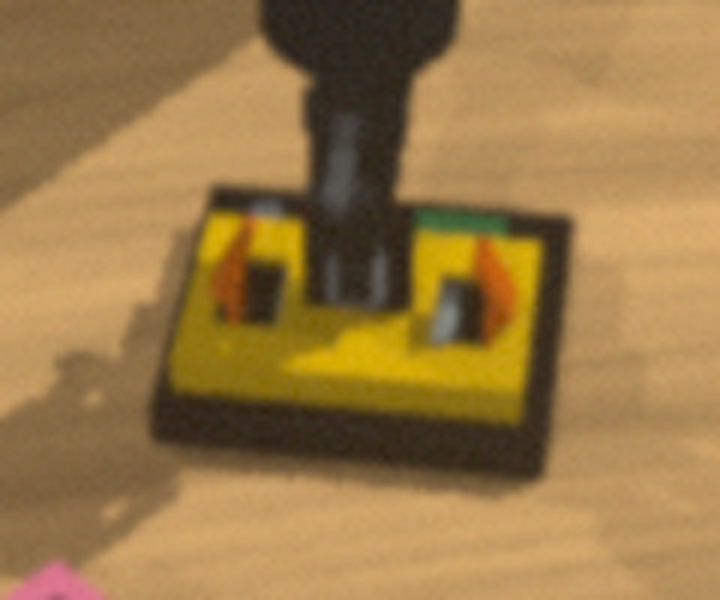

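Both hooks, at crop pixels (232,270) and (495,295), have come up through the slots. There is no seating force yet, so I keep pressing until it bottoms out.

Emit:
{"op": "drive_tool", "data": {
  "series": [
    {"tx": 0, "ty": 0, "tz": 0.006, "wx": 0, "wy": 0, "wz": 0, "jaw": -1},
    {"tx": 0, "ty": 0, "tz": 0.012, "wx": 0, "wy": 0, "wz": 0, "jaw": -1},
    {"tx": 0, "ty": 0, "tz": 0.012, "wx": 0, "wy": 0, "wz": 0, "jaw": -1}
  ]
}}

```text
clock: 9.05
position: [479.9, -8.1, 47.6]
orientation: [[0.276, 0.961, 0.002], [0.961, -0.276, -0.0], [0.0, 0.002, -1.0]]
ft_force: [-11.4, 0.2, 50.5]
opening: 15.3
grasp_force: 85.5
```

It has bottomed out at a TCP height of 47.6, as expected for the home position. I take the load off, open the fingers and back away.

Emit:
{"op": "drive_tool", "data": {
  "series": [
    {"tx": 0, "ty": 0, "tz": -0.01, "wx": 0, "wy": 0, "wz": 0, "jaw": -1},
    {"tx": 0, "ty": 0, "tz": -0.01, "wx": 0, "wy": 0, "wz": 0, "jaw": -0.6},
    {"tx": 0, "ty": 0, "tz": -0.01, "wx": 0, "wy": 0, "wz": 0, "jaw": -0.1},
    {"tx": 0, "ty": 0, "tz": -0.01, "wx": 0, "wy": 0, "wz": 0, "jaw": 0},
    {"tx": 0, "ty": 0, "tz": -0.01, "wx": 0, "wy": 0, "wz": 0, "jaw": 0}
  ]
}}

```text
clock: 9.68
position: [479.7, -8.1, 47.1]
orientation: [[0.276, 0.961, -0.0], [0.961, -0.276, 0.0], [0.0, -0.0, -1.0]]
ft_force: [0.9, -0.7, 0.1]
opening: 42.6
grasp_force: 0.0
```

Emit:
{"op": "drive_tool", "data": {
  "series": [
    {"tx": 0, "ty": 0, "tz": -0.08, "wx": 0, "wy": 0, "wz": 0, "jaw": 0},
    {"tx": 0, "ty": 0, "tz": -0.25, "wx": 0, "wy": 0, "wz": 0, "jaw": 0},
    {"tx": 0, "ty": 0, "tz": -0.45, "wx": 0, "wy": 0, "wz": 0, "jaw": 0},
    {"tx": -0.2, "ty": 0, "tz": -0.5, "wx": 0, "wy": 0, "wz": 0, "jaw": 0},
    {"tx": -0.45, "ty": 0, "tz": -0.5, "wx": 0, "wy": 0, "wz": 0, "jaw": 0}
  ]
}}

```text
clock: 10.3
position: [448.9, -117.0, 173.5]
orientation: [[0.274, 0.962, 0.003], [0.962, -0.274, -0.001], [-0.0, 0.003, -1.0]]
ft_force: [0.3, -1.1, 0.6]
opening: 42.6
grasp_force: 0.0
```

Emit:
{"op": "drive_tool", "data": {
  "series": [
    {"tx": -0.24, "ty": 0, "tz": 0, "wx": 0, "wy": 0, "wz": 0, "jaw": 0},
    {"tx": -0.48, "ty": 0.1, "tz": 0, "wx": 0, "wy": 0, "wz": 0, "jaw": 0},
    {"tx": -0.7, "ty": 0.2, "tz": 0, "wx": 0, "wy": 0, "wz": 0, "jaw": 0},
    {"tx": -0.7, "ty": 0.2, "tz": 0, "wx": 0, "wy": 0, "wz": 0, "jaw": 0}
  ]
}}

```text
clock: 10.8
position: [448.5, -301.9, 171.7]
orientation: [[0.28, 0.96, 0.001], [0.96, -0.28, -0.001], [-0.0, 0.001, -1.0]]
ft_force: [0.6, -0.0, 0.4]
opening: 42.8
grasp_force: 0.0
```

```bash
python3 - <<'E'
from fit import *
a=cam("scene");b=cam("top");s=manip.observe();print(s["clock"],s["position"],s["ft_force"])
for c,bx in((a,(190,275,215,335)),(b,(140,260,230,350))):
    h=cv2.cvtColor(c["bgr"],cv2.COLOR_BGR2HSV);m=np.zeros(h.shape[:2],np.uint8);q=np.s_[bx[0]:bx[1],bx[2]:bx[3]];m[q]=cv2.inRange(h,(20,150,60),(34,255,255))[q]
    m=cv2.morphologyEx(m,cv2.MORPH_OPEN,np.ones((3,3),np.uint8))
    print(rectfit(c,m,39,22,45,70,[480,-7,-.28]))
C=np.hstack([cv2.resize(a["bgr"][180:280,220:330],(396,360),interpolation=2),cv2.resize(b["bgr"][145:245,235:345],(396,360),interpolation=2)])
cv2.imwrite("pics/f1.png",C)
E
```

```text
10.9 [ 447.89967808 -298.31398616  171.71514188] [-0.20625924  0.56617866 -0.09176061]
(array([479.07044742,  -7.62600242]), np.float64(-15.89398778086469), np.float64(4.439240194450138))Traceback (most recent call last):
  File "<stdin>", line 6, in <module>
  File "fit.py", line 5, in rectfit
    k=max(cv2.findContours(mask,cv2.RETR_EXTERNAL,cv2.CHAIN_APPROX_NONE)[0],key=cv2.contourArea)
ValueError: max() iterable argument is empty
```

```bash
python3 - <<'E'
from h import *
a=cam("scene");b=cam("top")
C=np.hstack([cv2.resize(a["bgr"][180:280,220:330],(396,360),interpolation=2),cv2.resize(b["bgr"][145:245,235:345],(396,360),interpolation=2)])
cv2.imwrite("pics/f1.png",C)
E
```

```text
(no output)
```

View pics/f1.png

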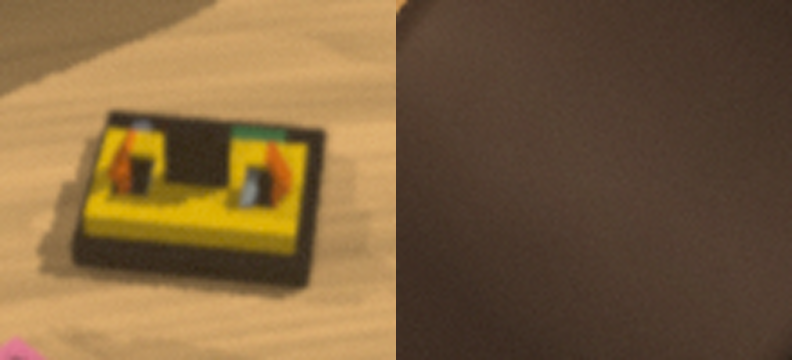

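The left half of the picture shows the cover lying flat on the scale, with the hooks at (122,165) and (278,175) caught over the outer slot edges. The gripper is well clear of it, and the arm blocks the top view.

```bash
python3 -c "from cell import manip;print(manip.hand_in())"
```

```text
the job is handed in; nothing more can be done
None
```

The yellow cover is pressed fully home on the black scale with both orange hooks through its slots; I let go, backed the gripper clear, and handed the job in at about 11 s. The clicks were judged from the final scene view and the hard stop at home height, since the arm blocked the top camera.

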